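Fold down the row of game tiles with a fingertip

TASK

Get the round game board ready for storage: starting at the end of the row marked by the low round stud, run a fingertip lightly along the curve of standing tiles so that they fold over one after another, each in turn, until all six lie flat on the board. Leave the board where it lies, without lifting it or shoving it along and without pressing hard on it, and leave the pawns and everything else as they stand.

Things in the scene. Friction and masses are not known exactly. Their poses are not given: they have to be found in the camera images.
- board: Round dark wooden game board, 320 mm across and 18 mm thick, lying loose on the table (1.4 kg or so). Origin: centre of its underside, z up. The six tiles stand along a curve: an arc of 125 mm radius round the board's centre. The board's own +x points to the middle of the row (hinges at -1.04 to +1.04 rad from it); seen from above the row runs anticlockwise, tile 1 next to the stud.
- stud (a point): Top of the low round wooden stud (30 mm across, 12 mm tall) on the board, on the same 125 mm arc, 78 mm along the arc before the hinge of tile 1. It marks the end of the row where the work starts.
- hinge1 (a point): Middle of the hinge line of tile 1, 20 mm above the table (2 mm above the board's top face), fixed on the board. The hinge lines lie along the board's radius, 52 mm (0.416 rad) apart along the arc. Flat, the tile points along the arc away from the stud, its free edge 38 mm from the hinge and its upper face 22 mm above the table.
- hinge2 (a point): Middle of the hinge line of tile 2, 20 mm above the table (2 mm above the board's top face), fixed on the board. The hinge lines lie along the board's radius, 52 mm (0.416 rad) apart along the arc. Flat, the tile points along the arc away from the stud, its free edge 38 mm from the hinge and its upper face 22 mm above the table.
- hinge3 (a point): Middle of the hinge line of tile 3, 20 mm above the table (2 mm above the board's top face), fixed on the board. The hinge lines lie along the board's radius, 52 mm (0.416 rad) apart along the arc. Flat, the tile points along the arc away from the stud, its free edge 38 mm from the hinge and its upper face 22 mm above the table.
- hinge4 (a point): Middle of the hinge line of tile 4, 20 mm above the table (2 mm above the board's top face), fixed on the board. The hinge lines lie along the board's radius, 52 mm (0.416 rad) apart along the arc. Flat, the tile points along the arc away from the stud, its free edge 38 mm from the hinge and its upper face 22 mm above the table.
- hinge5 (a point): Middle of the hinge line of tile 5, 20 mm above the table (2 mm above the board's top face), fixed on the board. The hinge lines lie along the board's radius, 52 mm (0.416 rad) apart along the arc. Flat, the tile points along the arc away from the stud, its free edge 38 mm from the hinge and its upper face 22 mm above the table.
- hinge6 (a point): Middle of the hinge line of tile 6, 20 mm above the table (2 mm above the board's top face), fixed on the board. The hinge lines lie along the board's radius, 52 mm (0.416 rad) apart along the arc. Flat, the tile points along the arc away from the stud, its free edge 38 mm from the hinge and its upper face 22 mm above the table.
- tile1 (a joint): Tile 1: a pale wooden plate 32 mm wide (along the hinge), 38 mm from hinge to free edge, 4 mm thick. Value: fold angle in rad, 0 flat on the board, 1.57 upright (free edge 58 mm above the table); starts at 1.15 to 1.6. Hinge friction (about 0.015 N m) keeps it where it is left; it folds down only away from the stud and stops at 1.75 the other way.
- tile2 (a joint): Tile 2: a pale wooden plate 32 mm wide (along the hinge), 38 mm from hinge to free edge, 4 mm thick. Value: fold angle in rad, 0 flat on the board, 1.57 upright (free edge 58 mm above the table); starts at 1.15 to 1.6. Hinge friction (about 0.015 N m) keeps it where it is left; it folds down only away from the stud and stops at 1.75 the other way.
- tile3 (a joint): Tile 3: a pale wooden plate 32 mm wide (along the hinge), 38 mm from hinge to free edge, 4 mm thick. Value: fold angle in rad, 0 flat on the board, 1.57 upright (free edge 58 mm above the table); starts at 1.15 to 1.6. Hinge friction (about 0.015 N m) keeps it where it is left; it folds down only away from the stud and stops at 1.75 the other way.
- tile4 (a joint): Tile 4: a pale wooden plate 32 mm wide (along the hinge), 38 mm from hinge to free edge, 4 mm thick. Value: fold angle in rad, 0 flat on the board, 1.57 upright (free edge 58 mm above the table); starts at 1.15 to 1.6. Hinge friction (about 0.015 N m) keeps it where it is left; it folds down only away from the stud and stops at 1.75 the other way.
- tile5 (a joint): Tile 5: a pale wooden plate 32 mm wide (along the hinge), 38 mm from hinge to free edge, 4 mm thick. Value: fold angle in rad, 0 flat on the board, 1.57 upright (free edge 58 mm above the table); starts at 1.15 to 1.6. Hinge friction (about 0.015 N m) keeps it where it is left; it folds down only away from the stud and stops at 1.75 the other way.
- tile6 (a joint): Tile 6: a pale wooden plate 32 mm wide (along the hinge), 38 mm from hinge to free edge, 4 mm thick. Value: fold angle in rad, 0 flat on the board, 1.57 upright (free edge 58 mm above the table); starts at 1.15 to 1.6. Hinge friction (about 0.015 N m) keeps it where it is left; it folds down only away from the stud and stops at 1.75 the other way.
- pawn_a: Small turned wooden game pawn, 26 mm across the foot, 44 mm tall, standing loose on the board inside the curve. Origin: centre of its foot. Leave alone.
- pawn_b: Small turned wooden game pawn, 26 mm across the foot, 44 mm tall, standing loose on the board inside the curve. Origin: centre of its foot. Leave alone.
- counter: Flat wooden ring, 34 mm across, 10 mm tall, lying loose on the board inside the curve. Origin: centre of its underside. Leave alone.
- jar: Closed jar, 72 mm across, 100 mm tall, loose on the table beside the board. Leave alone.
- paint_tin: Metal tin, 100 mm across, 110 mm tall, loose on the table beside the board. Leave alone.
- toy_truck: Wooden toy truck, 130 mm long, 72 mm wide, 73 mm tall, loose on the table beside the board. Leave alone.
- cup: Plastic cup, 72 mm across, 80 mm tall, loose on the table beside the board. Leave alone.
- screwdriver: Screwdriver lying down, loose on the table beside the board. Leave alone.

How it is judged:
By the outcome, as a careful person would: the job done as asked, in the order asked, and still so for the second after the job is handed in, with the robot touching nothing.
It also fails if it takes over 45 s, if anything falls off the work surface, if the arm or the gripper's body presses on something with over 40 N, if the wrist force passes 120 N, or if a joint passes its speed limit or range.

ROBOT

A 7-joint arm with a two-finger parallel gripper is mounted at the origin on the work surface. World frame = base frame: x ahead of the robot, y to its left, z up, the work surface at z = 0. Lengths are in m, angles in rad, forces in N, time in s.
With the tool pointing down it reaches from about 0.425 to 0.925 m from the base axis. Payload 6.8 kg.
Tool frame: the origin (TCP) lies midway between the tips of the shut fingers; the grasp point (between the pads) lies 19 mm behind it; y points along the fingers, z is the direction in which the jaws open and shut, and the axes are right-handed (so a half turn about y gives the same grasp; the last joint's range is limited). The gripper opens to 85 mm and grips with 20 to 120 N. Pads are 22 mm wide; open, the fingers measure 114 mm over their backs; the gripper's body (76 mm by 85 mm) begins 54 mm behind the grasp point. The pads swing forward as they close: fully open they stand 13 mm farther back than shut.
Start: joints at [1.201, 0.477, 0.022, 1.555, -0.011, 1.109, -0.083], TCP at [0.175, -0.652, 0.231] pointing down, gripper open.
Joint ranges: [-2.96, 2.96], [-0.34, 2.1], [-1.41, 1.46], [0.24, 2.44], [-1.37, 4.51], [0.17, 1.92], [-2.96, 2.96]. Speed limits (rad/s): [2.39, 2.39, 3.14, 3.14, 3.14, 3.14, 3.14].

INTERFACE

Orientations are given as a rotation vector (axis times angle).
In Python, from bench import r gives the robot as it stands.
- The arm moves only by the tool send_rows, never from a script. Its argument "rows" is text: rows parted by semicolons, each of 6 numbers parted by spaces: the shift along the world's x, y, z in m, then the turn, a rotation vector about the world's x, y, z in rad. A call has 1 to 20 rows; each row shifts and turns the commanded pose from where the row before left it; what a row does not reach is not made up. A row lasts 1/10 s, in which the tool goes at most 50 mm and 8.59 degrees, less where a joint would pass 70% of its speed; a pose out of reach is approached as far as the arm can. A call is refused whole if a number of a shift passes 0.05 or a number of a turn 0.15, either way. A call with a gripper value outside its range is refused whole. "grip" is the finger opening in m, from 0 to 0.0854, set as the call begins (left out, the last holds). The fingers move at their own pace and stop on an object; "grip_force" is the grip in N (left out, the last holds). Time passes only in rows, so rows that do not move let the fingers close. It gives the time, the measured TCP pose, the force and the opening at its end, in the units of the state.
- r.get_obs(): the state, without advancing time (a new reading comes with each control period).
- r.grab_frame(name): name is "scene" or "top" or "wrist"; returns a dict with "pixels" (480x640x3 uint8, red, green, blue), "intrinsics" (3x3 intrinsics, pixels), "position" and "orientation" of the camera in the world. Camera axes: x right, y up, looking along -z (the intrinsics and any distortion apply to the point x, -y, -z); pixel columns grow to the right and rows downward; lengths in m; the calibration is good to about 2 mm. The wrist camera is an equidistant fisheye: a pixel r from the principal point sees the ray r / f radians off the axis. A picture is of the moment at which its call begins. There is no depth.
- r.hand_in(): hands the job in, once; it reports no verdict.
The state is a dict: "clock": time; "joints": joint angles; "qvel": joint speeds; "tau": joint torques, N m; "tcp_pos": TCP position; "orientation": TCP orientation; "contact_force": force on the tool from outside, world axes, zero at the start; "moment": the same for the moment, N m; "grip_width": finger opening in m.
Only numpy, scipy, OpenCV 4.12 (cv2) and the standard library are available. Lean on these libraries where they do the work, as an engineer would, in place of code of your own. Each camera call takes 0.05 s, during which the arm holds its last target.

## Working session

There is one attempt and no reset: what is moved stays moved. The work goes in short steps, Python scripts to look and compute and a tool call to move; the robot and the scene stay as the last step left them, time stands still between calls to the robot, and variables do not carry over. Pictures are saved under pics/ and viewed, and the job is handed in when it is done.

Besides the shell and the picture viewer there is one more tool, called after ">>>" by a JSON object that holds its "method" and its "body". send_rows: Moves the arm, as the interface text tells. Its arguments: {"type":"object","properties":{"rows":{"type":"string"},"grip":{"type":"number"},"grip_force":{"type":"number"}},"required":["rows"]}

```bash
ls; mkdir -p pics
python3 - <<'E'
from bench import r
import cv2,numpy as np
o=r.get_obs()
for k,v in o.items(): print(k,np.round(v,4))
for n in ["scene","top","wrist"]:
    f=r.grab_frame(n); cv2.imwrite(f"pics/{n}0.png",f["pixels"][:,:,::-1]); print(n,f["intrinsics"],f["position"],f["orientation"])
    np.savez(f"{n}0.npz",**f)
E
```

```text
pics
clock 0.0
joints [ 1.2009  0.4778  0.0223  1.5565 -0.0115  1.1093 -0.0831]
qvel [-0.0007  0.0001  0.0014 -0.0006 -0.0007  0.0012 -0.0002]
tau [ 1.20000e-03 -5.96434e+01  1.60810e+00 -2.81193e+01  1.25000e-02
  9.40000e-03 -0.00000e+00]
tcp_pos [ 0.1746 -0.6514  0.2303]
orientation [-0.2745  2.0838 -2.0799]
contact_force [-0.9135 -0.0132  0.5283]
moment [-0.0556  0.0083 -0.046 ]
grip_width 0.0856
scene [[456.05358073   0.         313.97262125]
 [  0.         456.05358073 246.77772978]
 [  0.           0.           1.        ]] [ 0.99863163 -0.47336238  0.6725596 ] [0.79718797 0.33565854 0.74406451]
top [[570.96193511   0.         319.69662231]
 [  0.         570.96193511 238.34782251]
 [  0.           0.           1.        ]] [0.40790178 0.01299268 1.25901854] [ 0.04806913 -0.07623599 -1.57772903]
wrist [[371.64829954   0.         320.94476632]
 [  0.         371.64829954 234.61685726]
 [  0.           0.           1.        ]] [ 0.25413888 -0.62981475  0.37315579] [-0.27534519  0.21391527 -1.29678691]
```

View pics/top0.png

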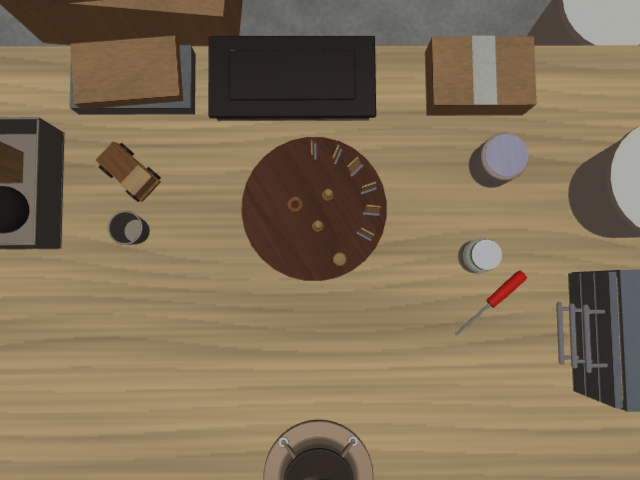

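View pics/scene0.png

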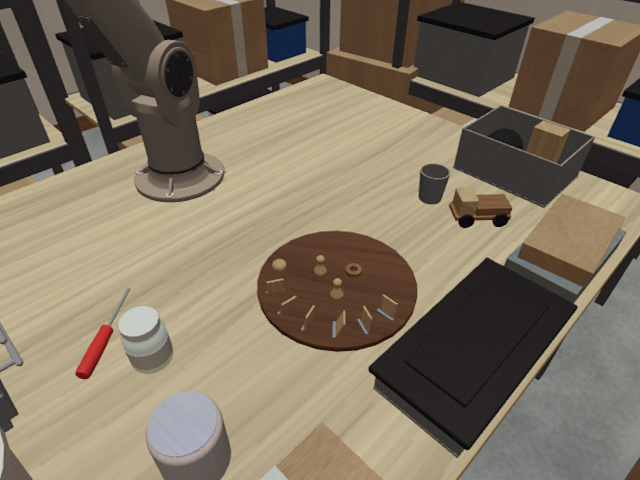

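View pics/wrist0.png

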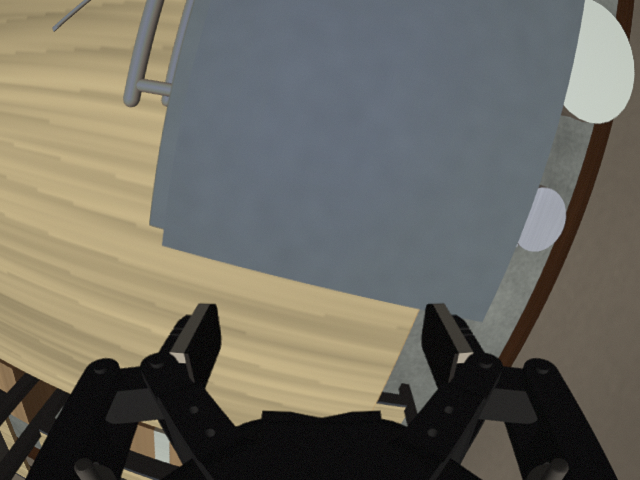

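The top view shows the board centred near (314,208). The stud is at (340,259), the tiles run anticlockwise from (366,234) to (314,150), and the pawns and ring are inside the curve. Next I'll measure these positions.

```bash
cat > h.py <<'E'
import numpy as np,cv2
from scipy.spatial.transform import Rotation as R
def load(n): return dict(np.load(n+".npz"))
def ray(f,uv):
    K=f["intrinsics"];uv=np.atleast_2d(uv).astype(float)
    d=np.c_[(uv[:,0]-K[0,2])/K[0,0],-(uv[:,1]-K[1,2])/K[1,1],-np.ones(len(uv))]
    return R.from_rotvec(f["orientation"]).apply(d)
def plane(f,uv,z):
    d=ray(f,uv);p=f["position"];t=(z-p[2])/d[:,2];return p+d*t[:,None]
def proj(f,P):
    c=R.from_rotvec(f["orientation"]).inv().apply(np.atleast_2d(P)-f["position"]);K=f["intrinsics"]
    return np.c_[K[0,2]+K[0,0]*c[:,0]/-c[:,2],K[1,2]-K[1,1]*c[:,1]/-c[:,2]]
def circ(P):
    A=np.c_[2*P[:,:2],np.ones(len(P))];s=np.linalg.lstsq(A,(P[:,:2]**2).sum(1),rcond=None)[0]
    return s[:2],np.sqrt(s[2]+s[0]**2+s[1]**2)
E
python3 - <<'E'
from h import *
for n,c in [("top0",(314,208)),("scene0",(338,287))]:
    f=load(n);im=f["pixels"];g=im.astype(int).max(2)
    m=(g<105).astype(np.uint8)
    m=cv2.morphologyEx(m,cv2.MORPH_CLOSE,np.ones((15,15)))
    m=cv2.morphologyEx(m,cv2.MORPH_OPEN,np.ones((9,9)))
    k,l=cv2.connectedComponents(m);mm=(l==l[c[1],c[0]]).astype(np.uint8)
    cs=max(cv2.findContours(mm,0,1)[0],key=cv2.contourArea)[:,0]
    P=plane(f,cs,.018)
    for i in range(4):
        ce,r=circ(P);e=np.hypot(*(P[:,:2]-ce).T)-r;P=P[abs(e)<max(.002,1.5*e.std())]
    print(n,ce,r,len(P),e.std())
    x,y,w,h=cv2.boundingRect(cs);print(x,y,w,h)
    s=4;b=im[y-5:y+h+5,x-5:x+w+5,::-1];cv2.imwrite(f"pics/{n}_z.png",cv2.resize(b,None,fx=s,fy=s,interpolation=cv2.INTER_CUBIC)[:600,:800]) ; print(x-5,y-5,b.shape)
E
```

```text
top0 [0.57341423 0.00240973] 0.1576112916835128 409 0.0006585186149195674
242 137 145 144
237 132 (154, 155, 3)
scene0 [0.70734799 0.12494214] 0.2931155096414216 584 0.03512869306825802
258 232 382 231
253 227 (241, 387, 3)
```

Run:
```python
from h import *
f=load("top0");cv2.imwrite("pics/tz.png",cv2.resize(f["pixels"][132:282,285:395,::-1],None,fx=4,fy=4,interpolation=cv2.INTER_CUBIC))
f=load("scene0");cv2.imwrite("pics/sz.png",cv2.resize(f["pixels"][227:347,250:425,::-1],None,fx=4.5,fy=4.5,interpolation=cv2.INTER_CUBIC))
```

```text
(no output)
```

View pics/tz.png

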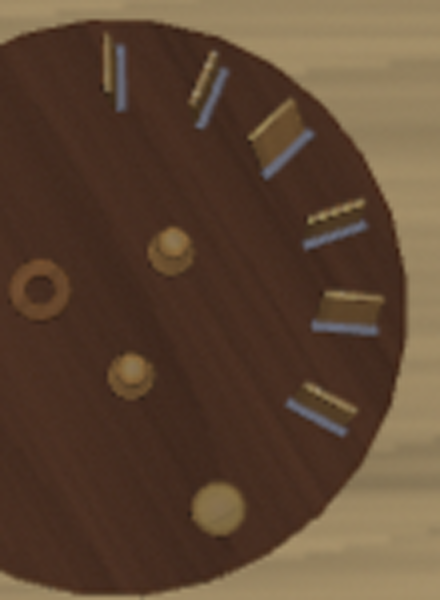

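View pics/sz.png

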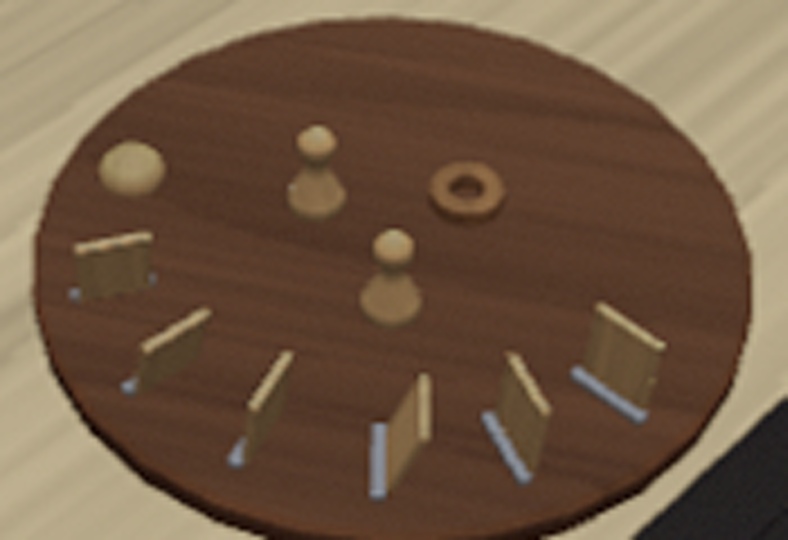

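The six bluish hinge bars show clearly, so I'll segment them by colour and take the stud from its blob.

Run:
```python
from h import *
f=load("top0");im=f["pixels"].astype(int)
m=((im[...,2]>im[...,0]+5)&(im[...,2]>70)).astype(np.uint8); m[:132]=0;m[282:]=0;m[:,:285]=0;m[:,395:]=0
n,l,st,ce=cv2.connectedComponentsWithStats(m)
P=[]
for i in range(1,n):
    if st[i,4]<15: continue
    (c,wh,a)=cv2.minAreaRect(np.argwhere(l==i)[:,::-1].astype(np.float32)); P.append(plane(f,np.array(c),.021)[0]); print(np.round(ce[i],1),st[i,4],np.round(c,1),np.round(wh,1),np.round(P[-1],4))
P=np.array(P)
fit,r=circ(P);print("fit",fit,r)
for c0 in (np.array([.5734,.0024]),fit):
    d=P[:,:2]-c0;th=np.unwrap(np.arctan2(d[:,1],d[:,0]));print(np.round(th,3),np.round(np.hypot(*d.T),4))
for nm,(u,v) in dict(stud=(285+219/4,132+509/4)).items(): 
    s=plane(f,(u,v),.030)[0];d=s[:2]-[.5734,.0024];print(nm,s,np.arctan2(d[1],d[0]),np.hypot(*d))
for nm,uv in dict(pa=(285+172/4,132+255/4),pb=(285+130/4,132+378/4)).items(): print(nm,plane(f,uv,.03)[0])
# edges of stuff nearby
```

```text
[314.9 150.2] 17 [314.5 151. ] [14.  1.] [6.989e-01 2.000e-04 2.100e-02]
[337.3 156.8] 19 [337.4 156.7] [ 1.1 14.3] [ 0.686  -0.0502  0.021 ]
[356.5 170. ] 24 [356.5 170. ] [ 1.4 14.9] [ 0.6561 -0.0918  0.021 ]
[367.8 190.6] 21 [368.1 190.7] [ 1.3 14.9] [ 0.6101 -0.1166  0.021 ]
[370.1 213.6] 20 [370.5 213.5] [15.  1.] [ 0.5596 -0.1212  0.021 ]
[363.6 236.2] 21 [363.4 236.1] [15.2  1.2] [ 0.51   -0.1049  0.021 ]
fit [0.57345106 0.0030934 ] 0.1252187583856935
[-0.018 -0.437 -0.851 -1.272 -1.682 -2.104] [0.1255 0.1242 0.1254 0.1245 0.1243 0.1247]
[-0.023 -0.442 -0.855 -1.274 -1.682 -2.102] [0.1255 0.1245 0.1259 0.1252 0.125  0.1253]
stud [ 0.45969789 -0.05228208  0.03      ] -2.6933218880528806 0.12616774234879113
pa [ 0.59791056 -0.02829643  0.03      ]
pb [ 0.53092693 -0.00492287  0.03      ]
```

Run:
```python
from h import *
M=R.from_rotvec([-0.2745,2.0838,-2.0799]).as_matrix();print(M.round(3)); print("jaw az",np.arctan2(M[1,2],M[0,2]))
f=load("top0")
for nm,uv,z in [("jar",(486,255),.1),("tin",(505,157),.11)]: print(nm,plane(f,uv,z)[0])
C=np.array([.5735,.003])
for t in (-2.38,-2.1,-1.06,0,.28): print(t,C+.125*np.array([np.cos(t),np.sin(t)]))
```

```text
[[-0.966 -0.001  0.259]
 [-0.259  0.002 -0.966]
 [ 0.    -1.    -0.002]]
jaw az -1.3089472351113804
jar [ 0.46309082 -0.34758529  0.1       ]
tin [ 0.66372957 -0.39009653  0.11      ]
-2.38 [ 0.48303277 -0.08325937]
-2.1 [ 0.51039424 -0.10490117]
-1.06 [ 0.63460901 -0.10604444]
0 [0.6985 0.003 ]
0.28 [0.69363193 0.03754446]
```

>>> {"method": "send_rows", "body": {"rows": "0.0193 0.0355 0 0 0 -0.067;0.0193 0.0355 0 0 0 -0.067;0.0193 0.0355 0 0 0 -0.067;0.0193 0.0355 0 0 0 -0.067;0.0193 0.0355 0 0 0 -0.067;0.0193 0.0355 0 0 0 -0.067;0.0193 0.0355 0 0 0 -0.067;0.0193 0.0355 0 0 0 -0.067;0.0193 0.0355 0 0 0 -0.067;0.0193 0.0355 0 0 0 -0.067;0.0193 0.0355 0 0 0 -0.067;0.0193 0.0355 0 0 0 -0.067;0.0193 0.0355 0 0 0 -0.067;0.0193 0.0355 0 0 0 -0.067;0.0193 0.0355 0 0 0 -0.067;0.0193 0.0355 0 0 0 -0.067;0 0 0 0 0 0;0 0 0 0 0 0", "grip": 0, "grip_force": 20}}

```text
clock: 1.95
tcp_pos: [0.4835, -0.0833, 0.231]
orientation: [-0.745, -1.745, 1.746]
contact_force: [-0.4, -1.4, -0.0]
grip_width: 0.0003
```

Run:
```python
from h import *
from bench import r
o=r.get_obs();M=R.from_rotvec(o["orientation"]).as_matrix();print(M.round(3),np.arctan2(M[1,2],M[0,2]),np.round(o["joints"],2),o["contact_force"])
f=r.grab_frame("wrist");cv2.imwrite("pics/w1.png",f["pixels"][:,:,::-1]);print(f["position"])
f=r.grab_frame("scene");np.savez("s1.npz",**f);cv2.imwrite("pics/s1.png",f["pixels"][:,:,::-1])
```

```text
[[-0.691 -0.001 -0.722]
 [ 0.722 -0.    -0.691]
 [ 0.    -1.     0.001]] -2.3781568276659586 [ 0.25  0.19 -0.23  1.97  0.05  0.99 -2.38] [-0.37438661 -1.35756344 -0.0375603 ]
[ 0.54055363 -0.14199335  0.37374282]
```

View pics/w1.png

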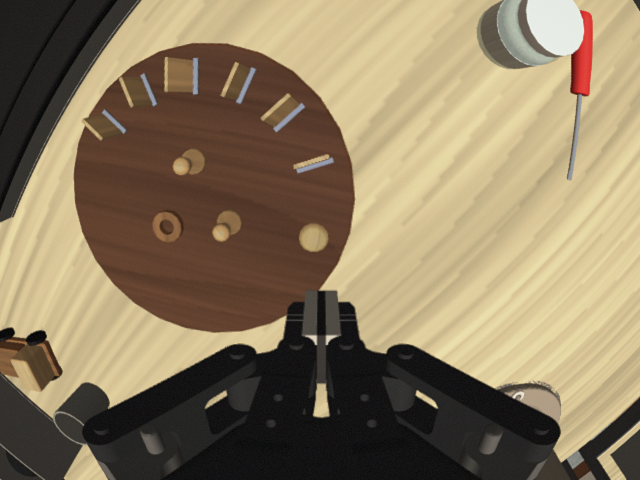

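View pics/s1.png

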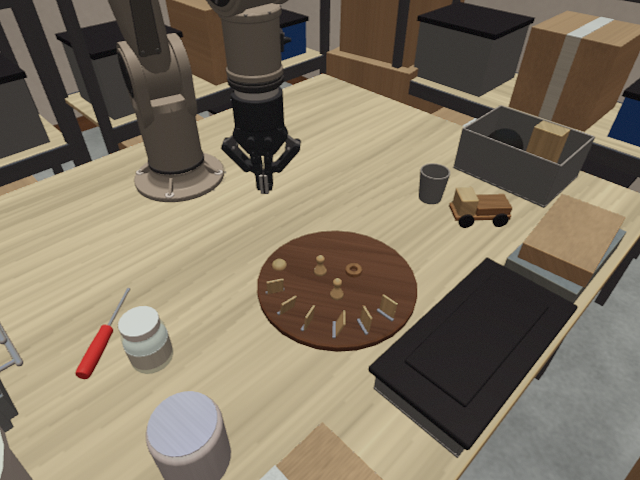

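>>> {"method": "send_rows", "body": {"rows": "0 0 -0.03 0 0 0;0 0 -0.03 0 0 0;0 0 -0.03 0 0 0;0 0 -0.03 0 0 0;0 0 -0.03 0 0 0;0 0 -0.02 0 0 0;0 0 -0.01 0 0 0;0 0 -0.006 0 0 0;0 0 0 0 0 0;0 0 0 0 0 0"}}

```text
clock: 3.05
tcp_pos: [0.4841, -0.0844, 0.0461]
orientation: [-0.75, -1.744, 1.744]
contact_force: [-0.7, -0.0, 0.3]
grip_width: -0.0001
```

```bash
cat > path.py <<'E'
from h import *
from bench import r
C=np.array([.5735,.003])
def pos(s): t=-2.10+s/125; return C+.125*np.array([np.cos(t),np.sin(t)]),t
def rows(start,wp):
    p=np.array(start[:3]);t=start[3]
    for s,z in wp:
        q,tt=pos(s);d=np.r_[q,z/1000]-p;d=d.round(4);dt=round(tt-t,3);p=p+d;t+=dt
        print("%g %g %g 0 0 %g;"%(*d,dt),end="")
    print("\nend",p,t)
def state():
    o=r.get_obs();M=R.from_rotvec(o["orientation"]).as_matrix();d=o["tcp_pos"][:2]-C;t=np.arctan2(d[1],d[0])
    print("s %.1f rad %.4f z %.4f yaw %.3f tilt %.3f"%((t+2.1)*125,np.hypot(*d),o["tcp_pos"][2],np.arctan2(M[1,2],M[0,2]),M[2,1]),"F",np.round(o["contact_force"],2),"clock",o["clock"])
E
python3 - <<'E'
from path import *
state()
f=r.grab_frame("scene");np.savez("s2.npz",**f);cv2.imwrite("pics/s2.png",cv2.resize(f["pixels"][180:360,230:430,::-1],None,fx=3.3,fy=3.3,interpolation=cv2.INTER_CUBIC))
rows([.4834,-.0834,.0443,-2.381],[(-30,43),(-24,42),(-19,42),(-14,42),(-9,42),(-4,41),(1,39),(5,36.5),(9,34),(13,31),(17,28),(17,28)])
E
```

```text
s -33.5 rad 0.1250 z 0.0461 yaw -2.381 tilt -1.000 F [-0.71 -0.01  0.33] clock 3.05
0.0032 -0.0034 -0.0013 0 0 0.041;0.0044 -0.0041 -0.001 0 0 0.048;0.0038 -0.0032 0 0 0 0.04;0.0039 -0.0031 0 0 0 0.04;0.0041 -0.0029 0 0 0 0.04;0.0042 -0.0027 -0.001 0 0 0.04;0.0043 -0.0026 -0.002 0 0 0.04;0.0035 -0.0019 -0.0025 0 0 0.032;0.0035 -0.0019 -0.0025 0 0 0.032;0.0036 -0.0017 -0.003 0 0 0.032;0.0037 -0.0016 -0.003 0 0 0.032;0 0 0 0 0 -0;
end [ 0.5256 -0.1125  0.028 ] -1.9639999999999995
```

View pics/s2.png

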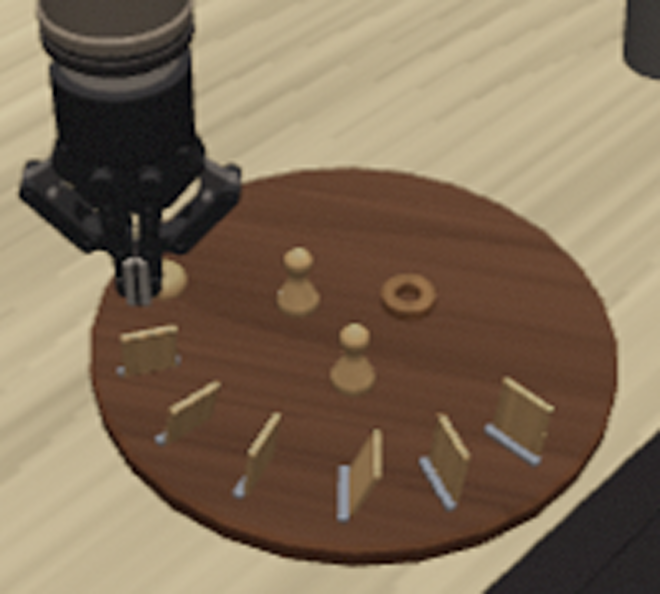

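The fingertip hovers between the stud and tile 1, at about (138,290) in the crop, and everything is still standing. Now the first stroke.

>>> {"method": "send_rows", "body": {"rows": "0.0032 -0.0034 -0.0013 0 0 0.041;0.0044 -0.0041 -0.001 0 0 0.048;0.0038 -0.0032 0 0 0 0.04;0.0039 -0.0031 0 0 0 0.04;0.0041 -0.0029 0 0 0 0.04;0.0042 -0.0027 -0.001 0 0 0.04;0.0043 -0.0026 -0.002 0 0 0.04;0.0035 -0.0019 -0.0025 0 0 0.032;0.0035 -0.0019 -0.0025 0 0 0.032;0.0036 -0.0017 -0.003 0 0 0.032;0.0037 -0.0016 -0.003 0 0 0.032;0 0 0 0 0 0"}}

```text
clock: 4.3
tcp_pos: [0.5262, -0.1133, 0.0286]
orientation: [-0.399, -2.006, 2.006]
contact_force: [-0.5, 0.1, -0.1]
grip_width: -0.0003
```

Run:
```python
from path import *
state()
f=r.grab_frame("scene");np.savez("s3.npz",**f);cv2.imwrite("pics/s3.png",cv2.resize(f["pixels"][180:360,230:430,::-1],None,fx=3.3,fy=3.3,interpolation=cv2.INTER_CUBIC))
f=r.grab_frame("wrist");cv2.imwrite("pics/w3.png",f["pixels"][:,:,::-1])
rows([.5256,-.1125,.028,-1.964],[(19,26.5),(21,25),(23,23.5),(24,22),(25,21),(25,21)])
```

```text
s 17.8 rad 0.1255 z 0.0286 yaw -1.963 tilt -1.000 F [-0.51  0.11 -0.09] clock 4.3
0.0019 -0.0007 -0.0015 0 0 0.016;0.0018 -0.0007 -0.0015 0 0 0.016;0.0019 -0.0007 -0.0015 0 0 0.016;0.0009 -0.0004 -0.0015 0 0 0.008;0.001 -0.0003 -0.001 0 0 0.008;-0 0 0 0 0 -0;
end [ 0.5331 -0.1153  0.021 ] -1.9
```

View pics/s3.png

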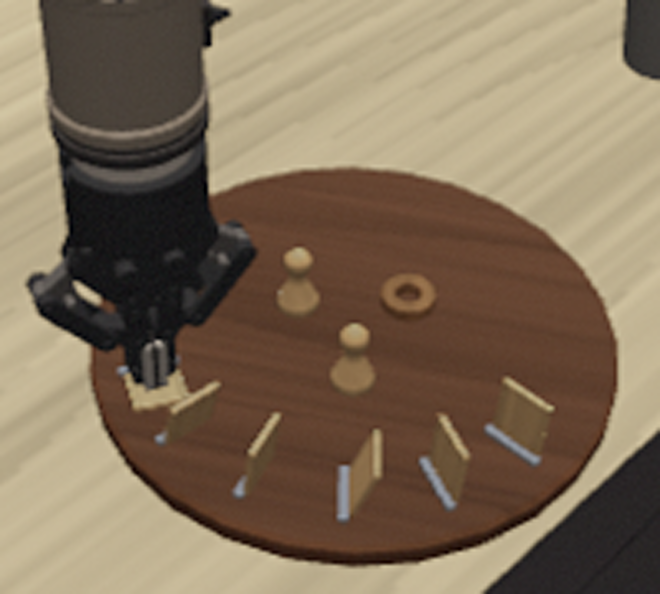

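View pics/w3.png

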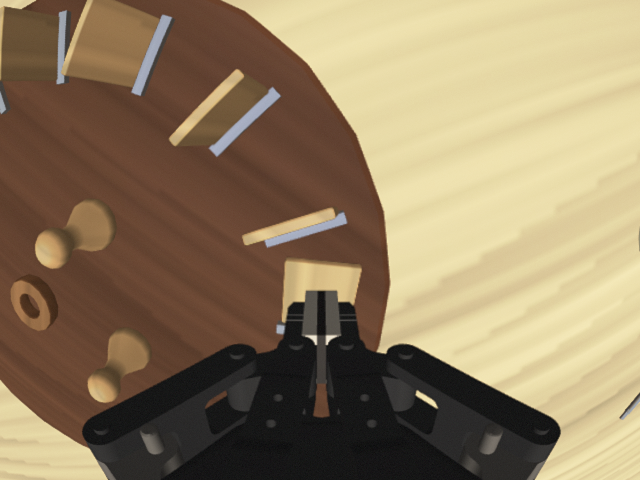

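Tile 1 is folding under the fingertip and is almost flat; tile 2 is untouched. I'll finish it gently.

>>> {"method": "send_rows", "body": {"rows": "0.0019 -0.0007 -0.0015 0 0 0.016;0.0018 -0.0007 -0.0015 0 0 0.016;0.0019 -0.0007 -0.0015 0 0 0.016;0.0009 -0.0004 -0.0015 0 0 0.008;0.001 -0.0003 -0.001 0 0 0.008;0 0 0 0 0 0"}}

```text
clock: 5.0
tcp_pos: [0.5328, -0.1158, 0.0222]
orientation: [-0.338, -2.043, 2.043]
contact_force: [-3.3, 0.6, 5.4]
grip_width: 0.0002
```

Run:
```python
from path import *
state()
f=r.grab_frame("wrist");cv2.imwrite("pics/w4.png",f["pixels"][:,:,::-1])
```

```text
s 24.9 rad 0.1256 z 0.0222 yaw -1.900 tilt -1.000 F [-3.29  0.58  5.38] clock 5.0
```

View pics/w4.png

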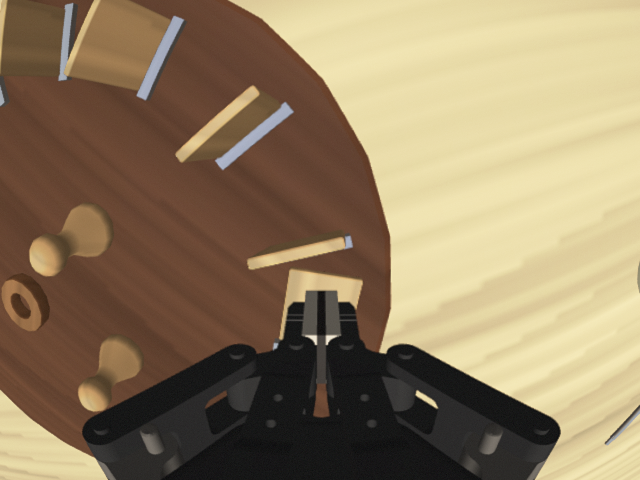

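```bash
cat >> path.py <<'E'
prof=[(-26,26),(-24,32),(-20,38),(-16,42),(-10,42),(-5,41.5),(0,39.5),(5,36.5),(9,34),(13,31),(17,28),(20,26),(22.5,24),(24.5,22.6),(25.5,21.8),(25.5,21.8)]
E
python3 - <<'E'
from path import *
st=[.5331,-.1153,.021,-1.9]
for i in range(2,7): print(i); rows(st,[(52*(i-1)+a,z) for a,z in prof]); q,t=pos(52*(i-1)+25.5);st=[*q.round(4),.0218,round(t,3)]
E
```

```text
2
0.0009 -0.0003 0.005 0 0 0.008;0.0019 -0.0006 0.006 0 0 0.016;0.0039 -0.0012 0.006 0 0 0.032;0.0038 -0.001 0.004 0 0 0.032;0.0059 -0.0013 0 0 0 0.048;0.0049 -0.0008 -0.0005 0 0 0.04;0.005 -0.0007 -0.002 0 0 0.04;0.005 -0.0005 -0.003 0 0 0.04;0.004 -0.0002 -0.0025 0 0 0.032;0.0039 -0.0001 -0.003 0 0 0.032;0.004 0 -0.003 0 0 0.032;0.003 0.0001 -0.002 0 0 0.024;0.0025 0.0002 -0.002 0 0 0.02;0.002 0.0001 -0.0014 0 0 0.016;0.001 0.0001 -0.0008 0 0 0.008;0 0 0 0 0 -0;
end [ 0.5848 -0.1215  0.0218] -1.4799999999999995
3
0.0005 0.0001 0.0042 0 0 0.004;0.002 0.0002 0.006 0 0 0.016;0.004 0.0005 0.006 0 0 0.032;0.0039 0.0006 0.004 0 0 0.032;0.0059 0.0012 0 0 0 0.048;0.0049 0.0012 -0.0005 0 0 0.04;0.0048 0.0014 -0.002 0 0 0.04;0.0047 0.0016 -0.003 0 0 0.04;0.0038 0.0014 -0.0025 0 0 0.032;0.0037 0.0015 -0.003 0 0 0.032;0.0036 0.0016 -0.003 0 0 0.032;0.0027 0.0013 -0.002 0 0 0.024;0.0022 0.0012 -0.002 0 0 0.02;0.0018 0.0009 -0.0014 0 0 0.016;0.0009 0.0005 -0.0008 0 0 0.008;-0 0 0 0 0 -0;
end [ 0.6342 -0.1063  0.0218] -1.0639999999999996
4
0.0004 0.0003 0.0042 0 0 0.004;0.0017 0.0009 0.006 0 0 0.
[... 786 characters left out ...]
0 0 0.032;0.0009 0.0028 -0.002 0 0 0.024;0.0006 0.0024 -0.002 0 0 0.02;0.0005 0.002 -0.0014 0 0 0.016;0.0003 0.001 -0.0008 0 0 0.008;-0 -0 0 0 0 -0;
end [ 0.6952 -0.0257  0.0218] -0.23199999999999987
6
0.0001 0.0004 0.0042 0 0 0.004;0.0004 0.002 0.006 0 0 0.016;0.0008 0.0039 0.006 0 0 0.032;0.0006 0.004 0.004 0 0 0.032;0.0008 0.0059 0 0 0 0.048;0.0004 0.005 -0.0005 0 0 0.04;0.0002 0.005 -0.002 0 0 0.04;-0 0.005 -0.003 0 0 0.04;-0.0002 0.004 -0.0025 0 0 0.032;-0.0002 0.004 -0.003 0 0 0.032;-0.0004 0.004 -0.003 0 0 0.032;-0.0004 0.0029 -0.002 0 0 0.024;-0.0004 0.0025 -0.002 0 0 0.02;-0.0003 0.002 -0.0014 0 0 0.016;-0.0002 0.001 -0.0008 0 0 0.008;-0 -0 0 0 0 -0;
end [0.6964 0.0259 0.0218] 0.184
```

>>> {"method": "send_rows", "body": {"rows": "0.0009 -0.0003 0.005 0 0 0.008;0.0019 -0.0006 0.006 0 0 0.016;0.0039 -0.0012 0.006 0 0 0.032;0.0038 -0.001 0.004 0 0 0.032;0.0059 -0.0013 0 0 0 0.048;0.0049 -0.0008 -0.0005 0 0 0.04;0.005 -0.0007 -0.002 0 0 0.04;0.005 -0.0005 -0.003 0 0 0.04;0.004 -0.0002 -0.0025 0 0 0.032;0.0039 -0.0001 -0.003 0 0 0.032;0.004 0 -0.003 0 0 0.032;0.003 0.0001 -0.002 0 0 0.024;0.0025 0.0002 -0.002 0 0 0.02;0.002 0.0001 -0.0014 0 0 0.016;0.001 0.0001 -0.0008 0 0 0.008;0 0 0 0 0 0"}}

```text
clock: 6.65
tcp_pos: [0.585, -0.122, 0.0227]
orientation: [-0.099, 2.175, -2.175]
contact_force: [-0.0, 0.6, -0.3]
grip_width: -0.0
```

Run:
```python
from path import *
state()
f=r.grab_frame("scene");np.savez("s5.npz",**f);cv2.imwrite("pics/s5.png",cv2.resize(f["pixels"][180:360,230:430,::-1],None,fx=3.3,fy=3.3,interpolation=cv2.INTER_CUBIC))
f=r.grab_frame("wrist");cv2.imwrite("pics/w5.png",f["pixels"][:,:,::-1])
```

```text
s 77.7 rad 0.1256 z 0.0227 yaw -1.480 tilt -1.000 F [-0.03  0.64 -0.28] clock 6.65
```

View pics/s5.png

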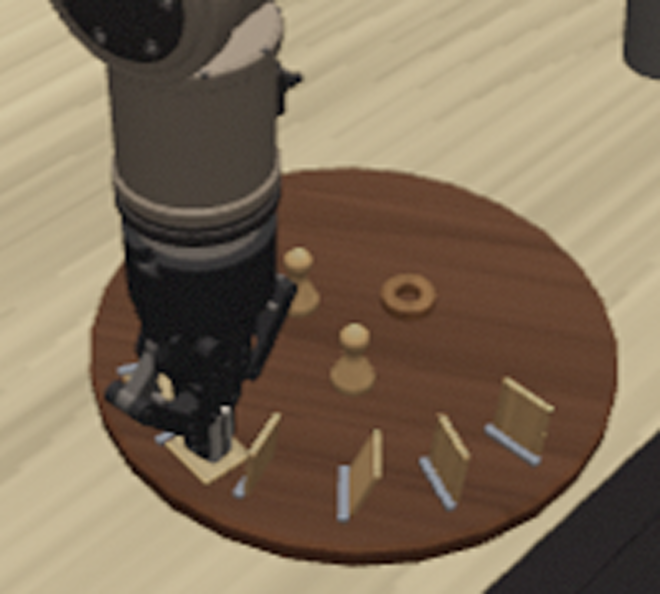

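View pics/w5.png

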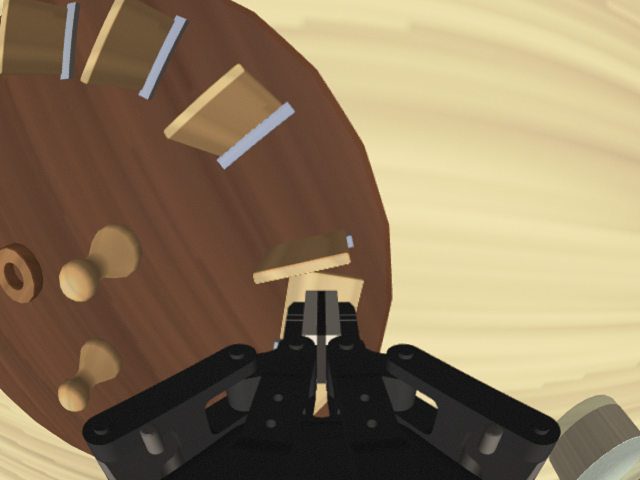

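Tile 2 is down, with the tip about 0.7 mm above its flat height; tile 3 is untouched. I'll press a hair more and then fold tile 3.

>>> {"method": "send_rows", "body": {"rows": "0 0 -0.0006 0 0 0;0 0 0 0 0 0;0.0005 0.0001 0.0048 0 0 0.004;0.002 0.0002 0.006 0 0 0.016;0.004 0.0005 0.006 0 0 0.032;0.0039 0.0006 0.004 0 0 0.032;0.0059 0.0012 0 0 0 0.048;0.0049 0.0012 -0.0005 0 0 0.04;0.0048 0.0014 -0.002 0 0 0.04;0.0047 0.0016 -0.003 0 0 0.04;0.0038 0.0014 -0.0025 0 0 0.032;0.0037 0.0015 -0.003 0 0 0.032;0.0036 0.0016 -0.003 0 0 0.032;0.0027 0.0013 -0.002 0 0 0.024;0.0022 0.0012 -0.002 0 0 0.02;0.0018 0.0009 -0.0014 0 0 0.016;0.0009 0.0005 -0.0008 0 0 0.008;0 0 -0.0006 0 0 0;0 0 0 0 0 0"}}

```text
clock: 8.65
tcp_pos: [0.6345, -0.1067, 0.0224]
orientation: [-0.501, 1.937, -1.937]
contact_force: [0.2, -0.3, 0.4]
grip_width: -0.0001
```

Run:
```python
from path import *
state()
f=r.grab_frame("scene");np.savez("s6.npz",**f);cv2.imwrite("pics/s6.png",cv2.resize(f["pixels"][180:360,230:430,::-1],None,fx=3.3,fy=3.3,interpolation=cv2.INTER_CUBIC))
```

```text
s 129.6 rad 0.1256 z 0.0224 yaw -1.064 tilt -1.000 F [ 0.19 -0.29  0.41] clock 8.65
```

View pics/s6.png

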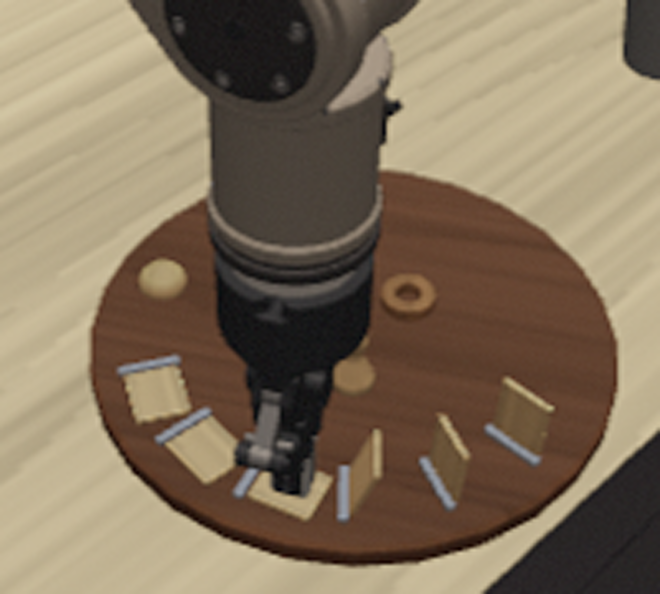

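Tiles 1–3 lie flat, tiles 4–6 still stand, and the stud and pawns are in place. Now tile 4.

>>> {"method": "send_rows", "body": {"rows": "0 0 -0.0004 0 0 0;0 0 0 0 0 0;0.0004 0.0003 0.0052 0 0 0.004;0.0017 0.0009 0.006 0 0 0.016;0.0035 0.0021 0.006 0 0 0.032;0.0033 0.0022 0.004 0 0 0.032;0.0049 0.0034 0 0 0 0.048;0.004 0.0031 -0.0005 0 0 0.04;0.0038 0.0032 -0.002 0 0 0.04;0.0037 0.0034 -0.003 0 0 0.04;0.0029 0.0028 -0.0025 0 0 0.032;0.0027 0.0029 -0.003 0 0 0.032;0.0027 0.003 -0.003 0 0 0.032;0.0019 0.0022 -0.002 0 0 0.024;0.0016 0.002 -0.002 0 0 0.02;0.0013 0.0016 -0.0014 0 0 0.016;0.0006 0.0008 -0.0008 0 0 0.008;0 0 -0.0008 0 0 0;0 0 0 0 0 0"}}

```text
clock: 10.6
tcp_pos: [0.6735, -0.0727, 0.0224]
orientation: [-0.829, 1.668, -1.668]
contact_force: [-0.1, 1.6, 2.4]
grip_width: -0.0003
```

Run:
```python
from path import *
state()
f=r.grab_frame("scene");np.savez("s7.npz",**f);cv2.imwrite("pics/s7.png",cv2.resize(f["pixels"][180:360,230:430,::-1],None,fx=3.3,fy=3.3,interpolation=cv2.INTER_CUBIC))
```

```text
s 181.5 rad 0.1254 z 0.0224 yaw -0.648 tilt -1.000 F [-0.15  1.55  2.37] clock 10.6
```

View pics/s7.png

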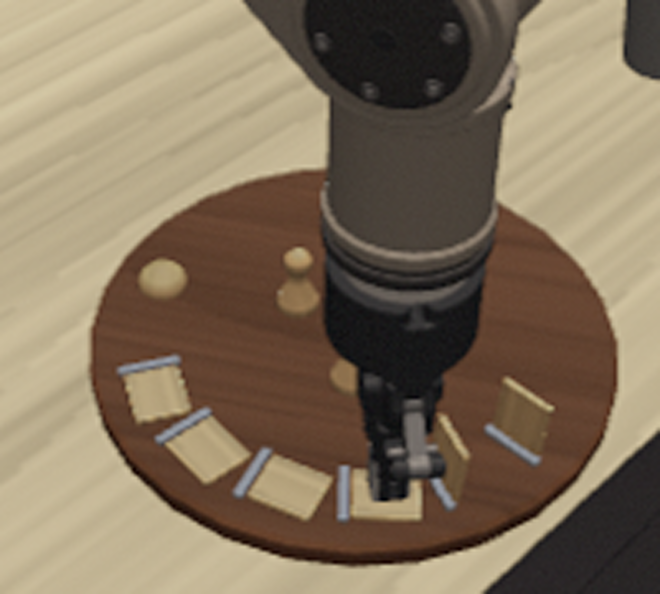

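Tile 4 is flat with a light touch of about 2 N. Now tile 5.

>>> {"method": "send_rows", "body": {"rows": "0.0003 0.0004 0.005 0 0 0.004;0.0012 0.0016 0.006 0 0 0.016;0.0022 0.0032 0.006 0 0 0.032;0.0022 0.0034 0.004 0 0 0.032;0.0031 0.0051 0 0 0 0.048;0.0024 0.0044 -0.0005 0 0 0.04;0.0022 0.0045 -0.002 0 0 0.04;0.002 0.0046 -0.003 0 0 0.04;0.0015 0.0037 -0.0025 0 0 0.032;0.0014 0.0038 -0.003 0 0 0.032;0.0012 0.0038 -0.003 0 0 0.032;0.0009 0.0028 -0.002 0 0 0.024;0.0006 0.0024 -0.002 0 0 0.02;0.0005 0.002 -0.0014 0 0 0.016;0.0003 0.001 -0.0008 0 0 0.008;0 0 -0.0008 0 0 0;0 0 0 0 0 0"}}

```text
clock: 12.35
tcp_pos: [0.6954, -0.0259, 0.0224]
orientation: [-1.09, 1.378, -1.378]
contact_force: [-0.9, 1.7, 2.8]
grip_width: 0.0001
```

Run:
```python
from path import *
state()
f=r.grab_frame("scene");np.savez("s8.npz",**f);cv2.imwrite("pics/s8.png",cv2.resize(f["pixels"][180:360,230:430,::-1],None,fx=3.3,fy=3.3,interpolation=cv2.INTER_CUBIC))
```

```text
s 233.4 rad 0.1253 z 0.0224 yaw -0.232 tilt -1.000 F [-0.93  1.74  2.79] clock 12.35
```

View pics/s8.png

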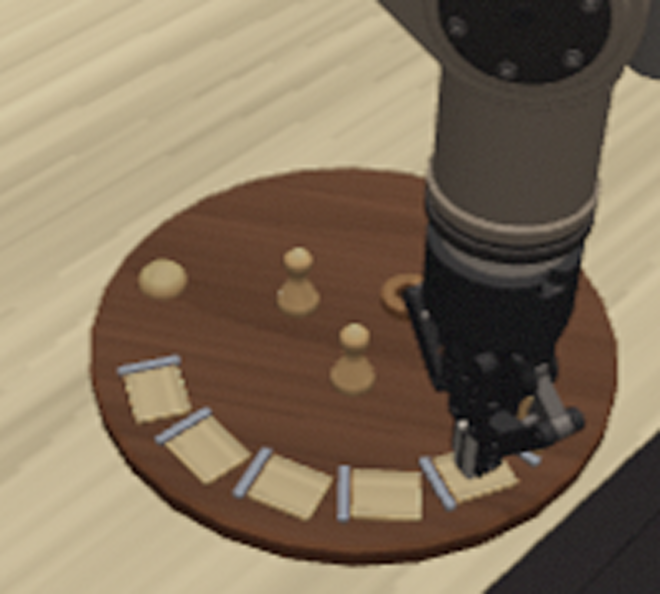

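Tile 5 is flat, and the board and pawns haven't moved. Now tile 6.

>>> {"method": "send_rows", "body": {"rows": "0.0001 0.0004 0.005 0 0 0.004;0.0004 0.002 0.006 0 0 0.016;0.0008 0.0039 0.006 0 0 0.032;0.0006 0.004 0.004 0 0 0.032;0.0008 0.0059 0 0 0 0.048;0.0004 0.005 -0.0005 0 0 0.04;0.0002 0.005 -0.002 0 0 0.04;0 0.005 -0.003 0 0 0.04;-0.0002 0.004 -0.0025 0 0 0.032;-0.0002 0.004 -0.003 0 0 0.032;-0.0004 0.004 -0.003 0 0 0.032;-0.0004 0.0029 -0.002 0 0 0.024;-0.0004 0.0025 -0.002 0 0 0.02;-0.0003 0.002 -0.0014 0 0 0.016;-0.0002 0.001 -0.0008 0 0 0.008;0 0 -0.0008 0 0 0;0 0 0 0 0 0"}}

```text
clock: 14.1
tcp_pos: [0.6964, 0.0257, 0.0224]
orientation: [-1.29, 1.073, -1.072]
contact_force: [-1.8, 1.7, 3.8]
grip_width: -0.0002
```

Run:
```python
from path import *
state()
```

```text
s 285.3 rad 0.1250 z 0.0224 yaw 0.184 tilt -1.000 F [-1.79  1.71  3.76] clock 14.1
```

>>> {"method": "send_rows", "body": {"rows": "0 0 0.01 0 0 0;0 0 0.02 0 0 0;0 0 0.03 0 0 0;0 0 0.03 0 0 0;0 0 0.03 0 0 0;0 0 0.03 0 0 0;-0.02 0.04 0.02 0 0 0;-0.02 0.04 0 0 0 0;-0.02 0.04 0 0 0 0;-0.02 0.04 0 0 0 0;-0.02 0.04 0 0 0 0;-0.02 0.04 0 0 0 0;-0.02 0.04 0 0 0 0;0 0 0 0 0 0"}}

```text
clock: 15.5
tcp_pos: [0.5515, 0.3136, 0.1951]
orientation: [-1.29, 1.066, -1.061]
contact_force: [0.4, -0.6, 1.5]
grip_width: -0.0002
```

Run:
```python
from path import *
state()
for n in ("scene","top"):
    f=r.grab_frame(n);np.savez(n+"9.npz",**f)
    g=f["pixels"][180:360,230:430] if n=="scene" else f["pixels"][110:300,225:420]
    cv2.imwrite(f"pics/{n}9.png",cv2.resize(g[:,:,::-1],None,fx=3.1,fy=3.1,interpolation=cv2.INTER_CUBIC))
```

```text
s 467.7 rad 0.3114 z 0.1951 yaw 0.196 tilt -1.000 F [ 0.43 -0.56  1.55] clock 15.5
```

View pics/scene9.png

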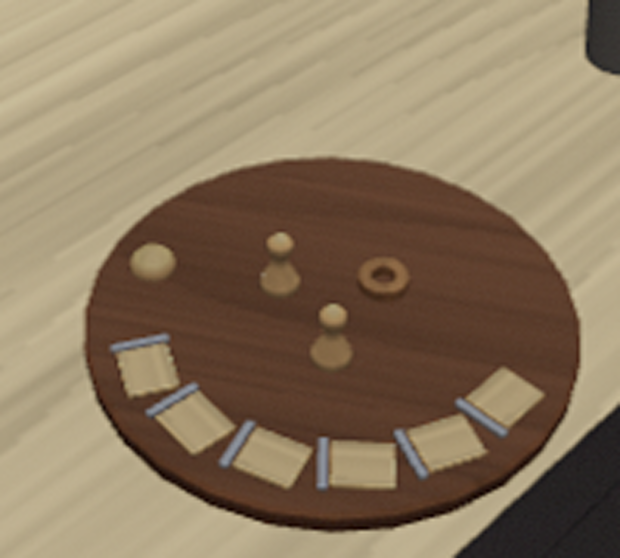

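View pics/top9.png

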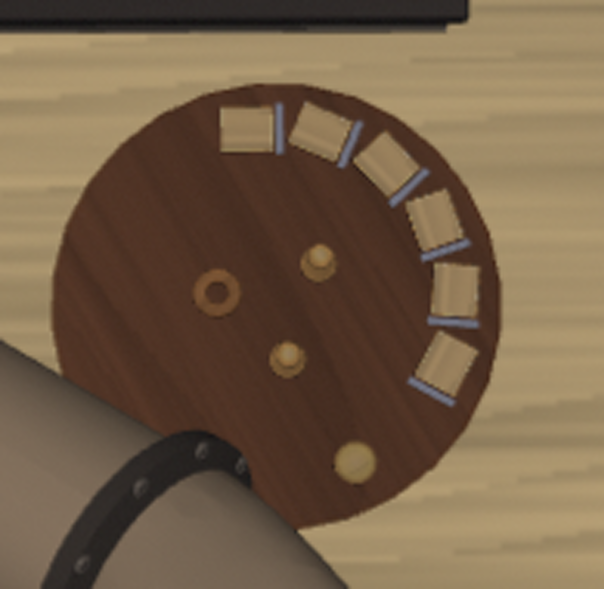

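All six tiles are flat. As a last check before hand-in, I'll measure board and pawn shift and the height of the free edges, using both views.

Run:
```python
from path import *
def hin(n):
    f=load(n);im=f["pixels"].astype(int)
    m=((im[...,2]>im[...,0]+5)&(im[...,2]>70)).astype(np.uint8); m[:132]=0;m[282:]=0;m[:,:285]=0;m[:,395:]=0
    k,l,st,ce=cv2.connectedComponentsWithStats(m)
    return np.array([plane(f,np.array(cv2.minAreaRect(np.argwhere(l==i)[:,::-1].astype(np.float32))[0]),.021)[0][:2] for i in range(1,k) if st[i,4]>=15])
a,b=hin("top0"),hin("top9")
if len(a)==len(b): print("hinge shift mm\n",((b-a)*1000).round(1),((b-a).mean(0)*1000).round(2))
else: print(len(a),len(b))
# static features: pixel difference on board interior (pawns, ring, stud)
for n0,n1,box in (("scene0","scene9",(260,235,400,300)),("top0","top9",(285,180,350,275))):
    A=load(n0)["pixels"];B=load(n1)["pixels"];x0,y0,x1,y1=box
    p,_=cv2.phaseCorrelate(*[cv2.cvtColor(q[y0:y1,x0:x1],cv2.COLOR_RGB2GRAY).astype(np.float64) for q in(A,B)],cv2.createHanningWindow((x1-x0,y1-y0),cv2.CV_64F)); print(n0,"shift px",np.round(p,2))
# tile pale blobs in top and scene: free-edge corners vs predicted flat
f0,f1=load("top9"),load("scene9")
for f,nm in((f0,"top"),(f1,"scene")):
    for i in range(6):
        t=-2.10+.416*i;rad=np.array([np.cos(t),np.sin(t)]);tan=np.array([-rad[1],rad[0]]);h=C+.125*rad
        im=f["pixels"].astype(int)
        pale=lambda P:im[tuple(proj(f,P)[0].round().astype(int)[::-1])].sum()>300
        # sampled extent of pale along centreline, at plane z=.022
        xs=np.arange(8,48,.25);v=np.array([pale(np.r_[h+tan*x/1000,.022]) for x in xs])
        print(nm,i+1,"pale to x=",xs[v].max() if v.any() else None)
```

```text
hinge shift mm
 [[ 0.   0. ]
 [ 0.2  0.4]
 [ 0.1  0.1]
 [ 0.3  0.1]
 [-0.3 -0.1]
 [ 0.4 -0.2]] [0.12 0.04]
scene0 shift px [-0.07 -0.06]
top0 shift px [-0.04 -0.04]
top 1 pale to x= 41.5
top 2 pale to x= 40.0
top 3 pale to x= 41.25
top 4 pale to x= 40.0
top 5 pale to x= 40.5
top 6 pale to x= 39.25
scene 1 pale to x= 44.5
scene 2 pale to x= 44.25
scene 3 pale to x= 43.75
scene 4 pale to x= 44.5
scene 5 pale to x= 43.0
scene 6 pale to x= 42.0
```

Run:
```python
from path import *
state(); print(r.hand_in())
```

```text
s 466.1 rad 0.3046 z 0.1938 yaw 0.187 tilt -1.000 F [ 0.09 -0.08 -0.36] clock 15.6
the job is handed in; nothing more can be done
None
```

All six tiles now lie flat on the board, and I've handed the job in at about 15.6 s. Starting beside the stud, I ran the closed fingertip along the arc and folded tiles 1 to 6 one after another. I pressed each tile down lightly, then lifted clear and moved the arm away.

**Forces:** readings at the end of each stroke were at most about 6 N. The highest was on tile 1, at 5.4 N down. I did not read the force during the strokes, nor during the last small extra presses on tiles 2 and 3.

**Flatness:** pictures from both cameras after the arm withdrew show all six tiles flat. The fingertip ended at about 22.2–22.4 mm on tiles 1, 3, 4, 5 and 6, against a flat height of 22 mm. Tile 2 was at 22.7 mm before its extra press, and I did not measure it again.

**Board and pawns:** the hinges shifted by 0.1 mm on average, which is within noise. The board, pawns, ring and stud matched the starting images to within 0.1 pixel.

**One disagreement:** the scene camera put the tiles' free edges 42–44.5 mm from the hinge instead of 38 mm, while the top camera read 39–41.5 mm. I put this down to calibration and pixel size, because the pattern across the tiles does not fit a raised edge.

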